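# Hang the rectangular glassware basket on the drain stand

## Robot

A 6-joint arm with a two-finger parallel gripper is mounted at the origin on the work surface. World frame = base frame: x ahead of the robot, y to its left, z up, the work surface at z = 0. Lengths are in mm, angles in rad, forces in N, time in s.
With the tool pointing down it reaches from about 300 to 775 mm from the base axis. Payload 14.6 kg.
Tool frame: the origin (TCP) lies between the finger pads; the fingertips stand manip.finger_overhang ahead of it and the grasp point (between the pads) lies 2 mm behind it (manip.finger_overhang is the distance from the TCP to the fingertips, in mm); z points along the fingers, y is the direction in which the jaws open and shut (so a half turn about z gives the same grasp; the last joint's range is limited). The gripper opens to 94 mm and grips with 3 to 60 N. Pads are 16 mm wide; open, the fingers measure 119 mm over their backs; the gripper's body (75 mm by 177 mm) begins 78 mm behind the grasp point.
Start: joints at [-1.416, 0.3, 1.521, -0, 1.321, -0.067], TCP at [120.986, -536.518, 184.246] pointing down, gripper open.
Joint ranges: [-3.03, 3.03], [-0.79, 2.21], [0.23, 2.52], [-1.04, 4.18], [0, 3.07], [-2.55, 2.55]. Speed limits (rad/s): [2.22, 2.22, 2.57, 3.14, 3.14, 3.14].

## Interface

Orientations are given as [roll, pitch, yaw] about the fixed x, y, z axes, in that order (R = Rz(yaw) Ry(pitch) Rx(roll)).
In Python, from cell import manip gives the robot as it stands.
- The arm moves only by the tool drive_tool, never from a script. Its argument "steps" is a list of rows, each an object with "delta_pos": the shift along the world's x, y, z in mm, a list of three; "yaw": the turn about the world's z in rad; "hand": the finger opening in mm, from 0 to 94. A call has 1 to 5 rows; each row shifts and turns the commanded pose from where the row before left it; what a row does not reach is not made up. A row lasts 1/12 s, in which the tool goes at most 41.7 mm and 7.16 degrees, less where a joint would pass 70% of its speed; a pose out of reach is approached as far as the arm can. A call is refused whole if a number of a shift passes 41.7 or a number of a turn 0.125, either way. A call with a gripper value outside its range is refused whole. The fingers move at their own pace and stop on an object; "squeeze" is the grip in N (left out, the last holds). Time passes only in rows, so rows that do not move let the fingers close. It gives the time, the measured TCP pose, the force and the opening at its end, in the units of the state.
- manip.read_state(): the state, without advancing time (a new reading comes with each control period).
- manip.camera(name): name is "scene" or "top"; returns a dict with "frame" (480x640x3 uint8, red, green, blue), "range_z" (480x640 float32, mm along the optical axis (not along the pixel's ray), 0 where there is no reading), "intrinsics" (3x3 intrinsics, pixels), "position" and "attitude" of the camera in the world. Camera axes: x right, y down, z forward; pixel columns grow to the right and rows downward; lengths in mm; the calibration is good to about 2 mm. A picture is of the moment at which its call begins.
- manip.sign_off(): hands the job in, once; it reports no verdict.
The state is a dict: "clock": time; "joints": joint angles; "qd": joint speeds; "effort": joint torques, N m; "eef_pos": TCP position; "eef_rot": TCP orientation; "wrist_force": force on the tool from outside, world axes, zero at the start; "moment": the same for the moment, N m; "finger_gap": finger opening in mm.
Only numpy, scipy, OpenCV 4.12 (cv2) and the standard library are available. Lean on these libraries where they do the work, as an engineer would, in place of code of your own. Each camera call takes 0.05 s, during which the arm holds its last target.

## Task

Hang the empty rectangular wire basket by its handle on the drain stand's double hook, so that the handle bar lies across both prongs, behind their upturned tips, and the basket hangs level above the drip tray, at rest and let go. Leave the round basket where it stands.

Things in the scene. Friction and masses are not known exactly. Their poses are not given: they have to be found in the camera images.
- rect_handle (a point): Centre of the white plastic grip (12 x 44 x 16 mm high) on the handle of the rectangular wire basket, about 0.22 kg. Basket 100 mm (its x) x 150 mm (y) x 55 mm high, z up. Rigid upright handle: level 8 mm round bar along y, y -70 to +70 mm, centre 145 mm above the underside and 90 mm above the rim, a leg at each end. Stands on the bench, left or right.
- hook_seat (a point): Where the handle goes on the fixed drain stand: midway between two level 8 mm prongs at y -45 and +45 mm, at their top surface, 209 mm up. The prongs run along x from a crossbar on a post at x +85 mm (nothing there above 210 mm) to their tips at -x. A bar laid along y on them has its centre 4 mm above this point. Below: drip tray 18 mm high, 160 mm wide, x -88 to +78 mm.
- hook_tips (a point): Midway between the tops of the two upturned prong tips, the open end of the hook, 230 mm up, 28 mm to -x of the seat; axes as for the seat, its -x roughly towards the robot. The handle goes in over the tips towards +x, the basket's rim passing below the prongs (underside 201 mm up), then down.
- round_handle (a point): Centre of the grip on the handle of the round wire basket, 140 mm in diameter, 55 mm high, same handle as the rectangular one, 145 mm above the bench. A bystander, to be left alone.
There are look-alikes about, which are no part of the job. Leave any brown or yellow look-alike of the part that bears rect_handle alone.

How it is judged:
By the outcome, as a careful person would: the job done as asked, in the order asked, and still so for the second after the job is handed in, with the robot touching nothing.
It also fails if it takes over 54 s, if anything falls off the work surface, if the arm or the gripper's body presses on something with over 40 N, if the wrist force passes 120 N, or if a joint passes its speed limit or range.

## Working session

There is one attempt and no reset: what is moved stays moved. The work goes in short steps, Python scripts to look and compute and a tool call to move; the robot and the scene stay as the last step left them, time stands still between calls to the robot, and variables do not carry over. Pictures are saved under pics/ and viewed, and the job is handed in when it is done.

Besides the shell and the picture viewer there is one more tool, called by a JSON object that holds its "op" and its "data". drive_tool: Moves the arm, as the interface text tells. Its arguments: {"type":"object","properties":{"steps":{"type":"array"},"squeeze":{"type":"number"}},"required":["steps"]}

```bash
ls; mkdir -p pics; cat > h.py <<'E'
import numpy as np, cv2
from cell import manip
def grab(n):
    c=manip.camera(n); np.savez(f'/tmp/{n}.npz',**{k:np.array(v) for k,v in c.items()}); return c
E
python3 - <<'E'
from h import *
print(manip.read_state(), manip.finger_overhang)
for n in('scene','top'):
    c=grab(n); cv2.imwrite(f'pics/{n}0.png',c['frame'][:,:,::-1]); print(n,c['intrinsics'],c['position'],c['attitude'])
E
```

```text
pics
{'clock': 0.0, 'joints': array([-1.41559352e+00,  3.00500402e-01,  1.52159975e+00,  7.98724999e-06,
        1.32069922e+00, -6.65728466e-02]), 'qd': array([ 5.86677737e-04,  4.89314960e-04,  6.13765050e-05, -2.67122679e-04,
       -2.01743145e-03,  1.50218914e-04]), 'effort': array([ 3.97178010e-03, -5.31796753e+01, -3.52732015e+01,  7.09800725e-02,
        2.44419841e-02, -9.05893148e-05]), 'eef_pos': array([ 120.9471276 , -536.23273741,  183.66237931]), 'eef_rot': array([-3.14038913e+00, -8.79944005e-05,  2.21773618e-01]), 'wrist_force': array([-0.10060868,  0.16943105,  0.20588028]), 'moment': array([-0.05408611, -0.02451826, -0.00657915]), 'finger_gap': 94.07256347304646} 17.0
scene [[538.85332374   0.         316.31124867]
 [  0.         538.85332374 235.76291494]
 [  0.           0.           1.        ]] [1456.10870672  -81.54489621 1236.39612815] [-2.3949292   0.01173077  1.56372508]
top [[479.21220021   0.         324.81501802]
 [  0.         479.21220021 240.08876781]
 [  0.           0.           1.        ]] [ 281.57155602  -78.31025947 1400.05348383] [-3.01517537e+00  9.14901436e-04 -1.57378748e+00]
```

View pics/scene0.png

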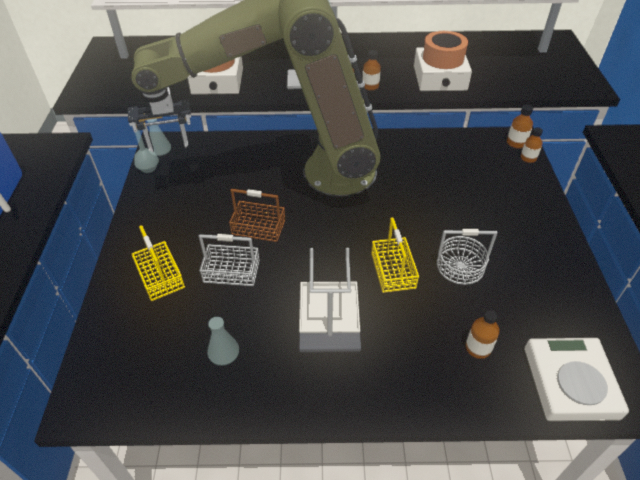

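View pics/top0.png

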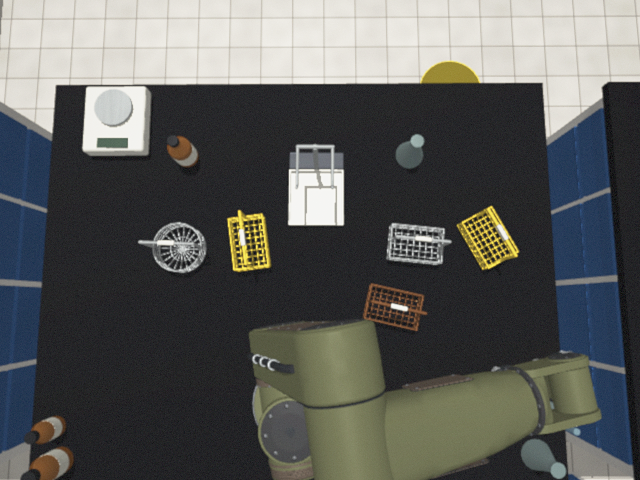

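Candidates for the rectangular basket, as scene px / top px:
- grey-steel rectangular: (230,262) / (416,243)
- yellow: (158,270) / (488,238)
- yellow: (395,262) / (249,242)
- brown: (258,220) / (394,307)
- round bystander: (463,260) / (180,247)

I choose the grey rectangular one and check it in close crops.

```bash
cat >> h.py <<'E'
from scipy.spatial.transform import Rotation as R
def load(n): return dict(np.load(f'/tmp/{n}.npz'))
def Rm(c): return R.from_euler('xyz',c['attitude']).as_matrix()
def ray(c,u,v):
    d=np.linalg.inv(c['intrinsics'])@np.array([u,v,1.]); return Rm(c)@d
def onz(c,u,v,z):
    d=ray(c,u,v); p=c['position']; return p+d*(z-p[2])/d[2]
def tri(c1,p1,c2,p2):
    d1=ray(c1,*p1);d2=ray(c2,*p2);d1/=np.linalg.norm(d1);d2/=np.linalg.norm(d2)
    t=np.linalg.lstsq(np.c_[d1,-d2],c2['position']-c1['position'],rcond=None)[0]
    a=c1['position']+t[0]*d1;b=c2['position']+t[1]*d2
    return (a+b)/2,np.linalg.norm(a-b)
def proj(c,P):
    q=c['intrinsics']@(Rm(c).T@(np.asarray(P,float)-c['position'])); return q[:2]/q[2]
def cloud(c):
    z=c['range_z'];v,u=np.mgrid[:480,:640]
    P=np.stack([u,v,np.ones_like(u)],-1)@np.linalg.inv(c['intrinsics']).T*z[...,None]
    return P@Rm(c).T+c['position']
E
python3 - <<'E'
from h import *
s=load('scene');t=load('top')
def crop(c,x0,y0,w,h,k):return cv2.resize(c['frame'][y0:y0+h,x0:x0+w,::-1],None,fx=k,fy=k,interpolation=cv2.INTER_CUBIC)
a=crop(s,190,220,80,75,5);b=crop(t,380,205,80,75,5)
c=crop(s,290,240,80,115,5)[:575];d=crop(t,275,135,80,100,5)
cv2.imwrite('pics/c1.png',np.hstack([a,b])); 
d=cv2.copyMakeBorder(d,0,75,0,0,cv2.BORDER_CONSTANT);cv2.imwrite('pics/c2.png',np.hstack([c,d]))
for c,n in((s,'s'),(t,'t')):
    P=cloud(c);
    print(n,(c['range_z']>0).mean())
    hsv=cv2.cvtColor(c['frame'],cv2.COLOR_RGB2HSV)
    g=P[...,2]
    # handle heights of the grey rect
    box=(slice(225,290),slice(190,265)) if n=='s' else (slice(215,275),slice(380,457))
    m=(g[box]>120)&(g[box]<170); q=P[box][m]; print(len(q), q.mean(0) if len(q) else 0, q.min(0),q.max(0))
    mw=m&(hsv[box][...,2]>225); ys,xs=np.nonzero(mw); print('white',len(xs),xs.mean()+box[1].start,ys.mean()+box[0].start,P[box][mw].mean(0))
    for z in(185,):
        box=(slice(240,350),slice(290,370)) if n=='s' else (slice(135,230),slice(280,350))
        m=(g[box]>z); q=P[box][m]; print('hook',len(q),q.min(0),q.max(0))
E
```

```text
s 0.9960416666666667
230 [ 448.75981883 -339.97019567  145.96061131] [ 435.21242337 -412.96307245  120.08732476] [ 460.63801828 -266.22078397  160.17941316]
white 4 222.5 235.75 [ 450.94734553 -344.31072468  155.36706811]
hook 511 [ 564.58020492 -103.34942876  185.42715796] [1456.10870672   -5.45994267 1236.39612815]
t 0.9959309895833334
208 [ 442.55408702 -334.16022474  148.88552901] [ 431.63855676 -407.60737214  122.75619424] [ 454.39996178 -261.85388523  159.35365699]
white 52 423.38461538461536 238.34615384615384 [ 443.90309677 -336.33907881  152.79665617]
hook 452 [281.57155602 -99.50489492 185.1458885 ] [ 681.23559703   -1.47780924 1400.05348383]
```

View pics/c1.png

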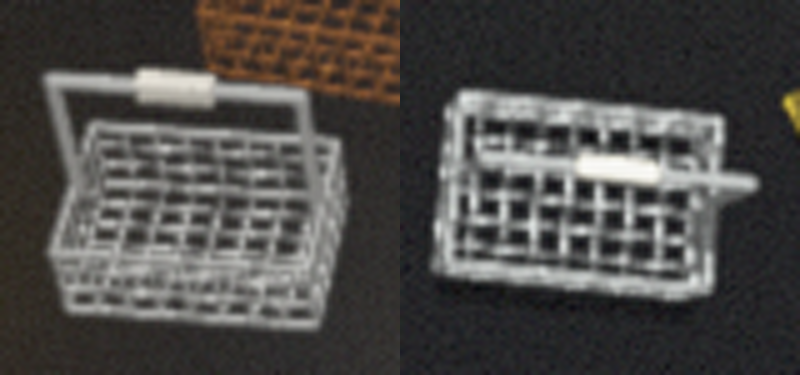

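View pics/c2.png

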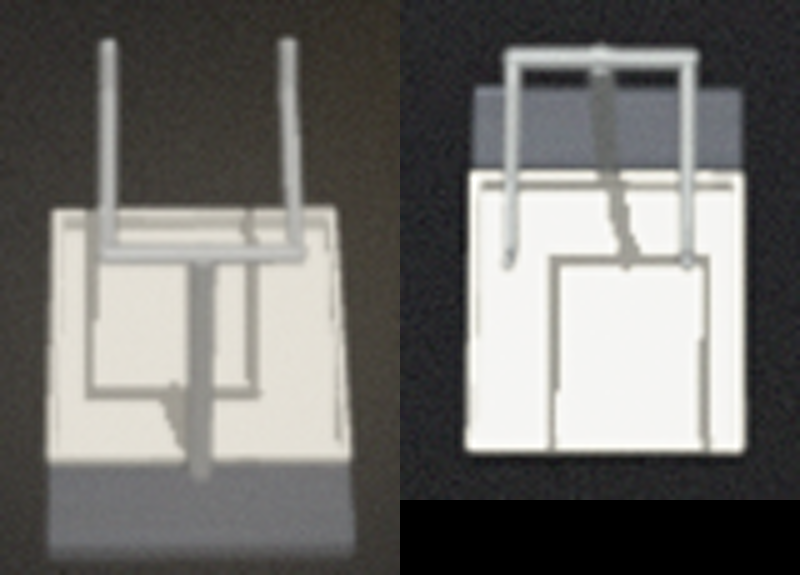

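The crops confirm a grey-steel, empty rectangular basket with a white grip, at scene (225,237) and top (423,238). They also show the hook's prongs, with tips at scene (311,248) and (347,248).

```bash
python3 - <<'E'
from h import *
s=load('scene');t=load('top')
S=lambda x,y,x0,y0:(x/5+x0-.4,y/5+y0-.4)
def T(n,a,b,so,to):
    p,e=tri(s,S(*a,*so),t,S(b[0]-400,b[1],*to)); print(n,p.round(1),round(e,1)); return p
so,to=(190,220),(380,205)
T('grip',(175,87),(619,168),so,to)
a=T('hR(+y)',(303,95),(480,157),so,to); b=T('hL(-y)',(50,80),(752,183),so,to)
print((a+b)/2, np.linalg.norm(a-b), 'bar dir angle',np.arctan2(*(a-b)[[1,0]]))
so,to=(290,240),(275,135)
a=T('tip+y',(288,43),(509,258),so,to);b=T('tip-y',(108,43),(687,256),so,to); print((a+b)/2,np.linalg.norm(a-b),np.arctan2(*(a-b)[[1,0]]))
a=T('cb+y',(297,252),(512,57),so,to);b=T('cb-y',(107,250),(690,57),so,to); print((a+b)/2,np.linalg.norm(a-b),np.arctan2(*(a-b)[[1,0]]))
# tray corners at z=18
for n,(x,y) in dict(a=(466,452),b=(746,452),c=(470,172),d=(744,172)).items(): print('tray',n,onz(t,*S(x-400,y,*to),18).round(1))
for c,n,box in((s,'s',(slice(243,300),slice(300,362))),(t,'t',(slice(140,195),slice(288,345)))):
    P=cloud(c)[box].reshape(-1,3); P=P[(P[:,2]>195)&(P[:,2]<245)&(P[:,0]>500)]
    for sg in(1,-1):
        q=P[(sg*(P[:,1]+51)>25)]; print(n,sg,len(q),q.min(0).round(),q.max(0).round(),np.median(q,0).round(1))
        hi=q[q[:,2]>220]; print('   hi',len(hi),hi.mean(0) if len(hi) else '')
        f=np.polyfit(q[:,0],q[:,1],1);print('   slope',f)
# rim z=55 of basket in top
for x,y in((458,95),(722,118),(437,272),(708,295)): print('rim',onz(t,*S(x-400,y,380,205),55).round(1))
E
```

```text
grip [ 445.5 -339.4  144.1] 2.4
hR(+y) [ 451.8 -267.3  143. ] 4.5
hL(-y) [ 437.5 -409.9  142.5] 2.5
[ 444.63513316 -338.6071914   142.70944473] 143.3574349304163 bar dir angle 1.4711329431939977
tip+y [566.6  -8.5 228.2] 3.0
tip-y [566.9 -97.9 230.2] 3.8
[566.70645023 -53.22406828 229.17228952] 89.4047441022264 1.5741192966692419
cb+y [678.4  -8.4 204.2] 3.5
cb-y [677.5 -99.6 206.3] 2.3
[677.95713604 -54.01198086 205.28566015] 91.24530717753902 1.5604136902692116
tray a [502.   30.3  18. ]
tray b [ 501.4 -133.1   18. ]
tray c [669.9  29.1  18. ]
tray d [ 669.4 -133.3   18. ]
s 1 169 [565. -25. 202.] [686.  -5. 231.] [633.9 -10.8 208.2]
   hi 15 [570.06249636 -10.26381475 224.78169596]
   slope [-0.04360155 15.85543249]
s -1 184 [ 566. -103.  200.] [685. -77. 231.] [630.  -98.4 208.8]
   hi 14 [ 569.80904625 -100.02065484  225.95882123]
   slope [ 6.99009607e-02 -1.41460636e+02]
t 1 170 [559. -25. 201.] [681.  -1. 230.] [629.7  -7.  208.4]
   hi 10 [563.57958159  -5.46122045 226.91742493]
   slope [-0.07447074 39.15098968]
t -1 161 [ 559. -100.  203.] [681. -76. 233.] [634.3 -96.4 208.1]
   hi 9 [562.5000763  -95.76079658 228.43320845]
   slope [ 6.54354964e-02 -1.35632711e+02]
rim [ 499.2 -266.4   55. ]
rim [ 485.5 -415.9   55. ]
rim [ 398.3 -252.5   55. ]
rim [ 384.9 -404.6   55. ]
```

Measurements:
- **Grip:** about (445,-339,144), with the bar 143 mm long at yaw ≈ -0.095. The text's 145 mm height agrees.
- **Hook:** tips about (567,-53,229) with 89 mm spacing, so the seat is about (594,-53). Hook yaw is ≈ 0.

The two cameras disagree by about 5 mm in x, so I'll compare basket and hook within one view before placing. First I raise and approach, turning so the jaws close across the bar.

{"op": "drive_tool", "data": {"steps": [{"delta_pos": [0, 0, 25], "yaw": 0, "hand": 94}, {"delta_pos": [0, 0, 25], "yaw": 0.1, "hand": 94}, {"delta_pos": [25, 15, 0], "yaw": 0.1, "hand": 94}, {"delta_pos": [25, 15, 0], "yaw": 0.1, "hand": 94}, {"delta_pos": [25, 15, 0], "yaw": 0.1, "hand": 94}]}}

```text
clock: 0.52
eef_pos: [196.6, -490.9, 234.2]
eef_rot: [-3.141, -0.0, 0.626]
wrist_force: [0.1, -0.1, -0.4]
finger_gap: 93.9
```

{"op": "drive_tool", "data": {"steps": [{"delta_pos": [25, 15, 0], "yaw": 0.1, "hand": 94}, {"delta_pos": [25, 15, 0], "yaw": 0.1, "hand": 94}, {"delta_pos": [25, 15, 0], "yaw": 0.1, "hand": 94}, {"delta_pos": [25, 15, 0], "yaw": 0.1, "hand": 94}, {"delta_pos": [25, 15, 0], "yaw": 0.1, "hand": 94}]}}

```text
clock: 0.93
eef_pos: [322.0, -415.5, 234.0]
eef_rot: [-3.141, -0.0, 1.127]
wrist_force: [-0.1, 0.1, 0.2]
finger_gap: 94.1
```

{"op": "drive_tool", "data": {"steps": [{"delta_pos": [25, 15, 0], "yaw": 0.1, "hand": 94}, {"delta_pos": [25, 15, 0], "yaw": 0.1, "hand": 94}, {"delta_pos": [25, 15, 0], "yaw": 0.1, "hand": 94}, {"delta_pos": [25, 15, 0], "yaw": 0.05, "hand": 94}, {"delta_pos": [0, 0, 0], "yaw": 0, "hand": 94}]}}

```text
clock: 1.35
eef_pos: [424.0, -354.0, 233.7]
eef_rot: [-3.141, -0.001, 1.479]
wrist_force: [-0.1, -0.3, 0.5]
finger_gap: 93.7
```

{"op": "drive_tool", "data": {"steps": [{"delta_pos": [24, 17, 0], "yaw": 0, "hand": 94}, {"delta_pos": [0, 0, 0], "yaw": 0, "hand": 94}, {"delta_pos": [0, 0, 0], "yaw": 0, "hand": 94}]}}

```text
clock: 1.6
eef_pos: [445.2, -339.1, 233.8]
eef_rot: [-3.141, -0.0, 1.473]
wrist_force: [-0.1, -0.2, -0.5]
finger_gap: 93.9
```

```bash
python3 - <<'E'
from h import *
for n,(x0,y0) in dict(scene=(180,150),top=(370,180)).items():
    c=grab(n); cv2.imwrite(f'pics/{n}1.png',cv2.resize(c['frame'][y0:y0+150,x0:x0+130,::-1],None,fx=4,fy=4,interpolation=2))
print(manip.read_state()['eef_pos'])
E
```

```text
[ 444.39477626 -339.90504799  234.08585492]
```

View pics/scene1.png

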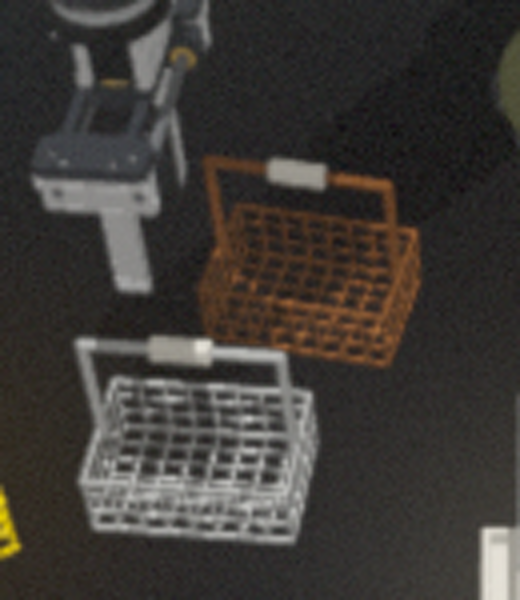

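The +x finger's tip is at about scene px (213,222), above and left of the grip at (225,237). I'll check that against where the calibration puts it.

```bash
python3 - <<'E'
from h import *
s=load('scene')
for x in (491,504): print(proj(s,[x,-344 if 0 else -339.9+ -0.097*-0+ -4.5*-0,217]), )
print(proj(s,[445,-339,145]))
E
```

```text
[219.18066171 230.94495047]
[218.60169593 234.59752072]
[225.18019673 236.69267271]
```

```bash
python3 - <<'E'
from h import *
s=load('scene');P=cloud(s)
for v in range(204,240,3): print(v,[tuple(P[v,u].round().astype(int)) for u in (207,210,213,216)])
t=load('top');
E
```

```text
204 [(np.int64(506), np.int64(-352), np.int64(329)), (np.int64(508), np.int64(-344), np.int64(331)), (np.int64(504), np.int64(-338), np.int64(327)), (np.int64(157), np.int64(-421), np.int64(-5))]
207 [(np.int64(505), np.int64(-354), np.int64(318)), (np.int64(504), np.int64(-347), np.int64(317)), (np.int64(506), np.int64(-339), np.int64(319)), (np.int64(180), np.int64(-417), np.int64(3))]
210 [(np.int64(504), np.int64(-356), np.int64(307)), (np.int64(507), np.int64(-347), np.int64(309)), (np.int64(503), np.int64(-341), np.int64(305)), (np.int64(191), np.int64(-416), np.int64(0))]
213 [(np.int64(207), np.int64(-443), np.int64(3)), (np.int64(507), np.int64(-349), np.int64(299)), (np.int64(506), np.int64(-342), np.int64(297)), (np.int64(491), np.int64(-339), np.int64(282))]
216 [(np.int64(217), np.int64(-442), np.int64(-1)), (np.int64(500), np.int64(-353), np.int64(281)), (np.int64(505), np.int64(-344), np.int64(286)), (np.int64(501), np.int64(-337), np.int64(282))]
219 [(np.int64(230), np.int64(-441), np.int64(-1)), (np.int64(504), np.int64(-353), np.int64(275)), (np.int64(505), np.int6
[... 526 characters left out ...]
p.int64(-427), np.int64(-4)), (np.int64(273), np.int64(-416), np.int64(1)), (np.int64(273), np.int64(-406), np.int64(1))]
231 [(np.int64(285), np.int64(-433), np.int64(0)), (np.int64(283), np.int64(-425), np.int64(-3)), (np.int64(282), np.int64(-415), np.int64(-3)), (np.int64(287), np.int64(-405), np.int64(1))]
234 [(np.int64(294), np.int64(-433), np.int64(-5)), (np.int64(298), np.int64(-422), np.int64(0)), (np.int64(296), np.int64(-414), np.int64(-2)), (np.int64(299), np.int64(-403), np.int64(0))]
237 [(np.int64(448), np.int64(-388), np.int64(148)), (np.int64(448), np.int64(-380), np.int64(148)), (np.int64(446), np.int64(-372), np.int64(145)), (np.int64(446), np.int64(-364), np.int64(146))]
```

View pics/top1.png

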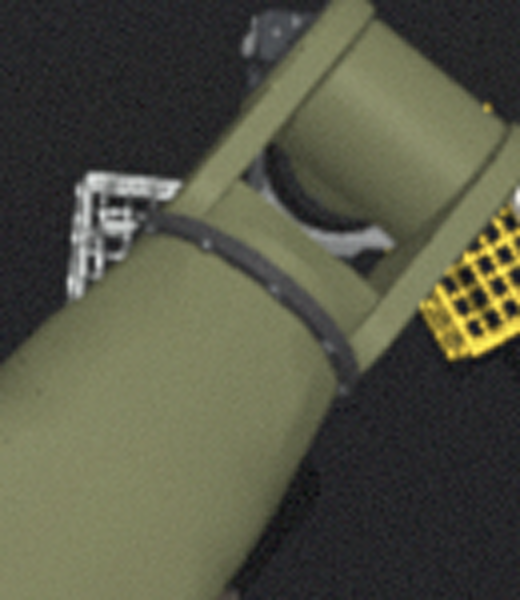

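```bash
python3 - <<'E'
from h import *
s=load('scene');P=cloud(s)
print('x');print(P[196:242:2,205:232:2,0].round().astype(int));print('z');print(P[196:242:2,205:232:2,2].round().astype(int))
st=manip.read_state();print(st['joints'],st['eef_pos'])
c=s['frame'][170:250,190:250,::-1];cv2.imwrite('pics/fing.png',cv2.resize(cv2.convertScaleAbs(c,alpha=1.8,beta=20),None,fx=7,fy=7,interpolation=0))
E
```

```text
x
[[531 531 533 533 534 533 532 515 125 400 400 126 120 124]
 [528 527 525 527 528 527 529 521 127 134 134 131 133 135]
 [523 525 525 528 529 529 526 525 139 141 143 145 141 142]
 [527 525 526 527 527 527 531 527 151 161 153 155 150 160]
 [161 506 504 506 504 154 161 157 160 166 161 161 165 165]
 [174 502 505 505 506 171 168 171 169 177 176 174 173 174]
 [180 501 504 504 509 492 180 180 180 186 178 181 180 180]
 [190 504 505 505 503 499 196 193 198 193 193 198 190 193]
 [199 505 504 507 504 500 196 195 210 202 198 201 204 199]
 [209 208 505 504 506 504 212 213 207 211 213 208 210 206]
 [218 217 503 505 505 505 220 222 223 223 217 218 217 221]
 [226 226 505 506 502 505 499 226 224 230 227 231 227 281]
 [235 235 505 503 506 505 500 237 237 235 238 243 235 288]
 [250 243 248 244 240 505 503 243 249 248 244 251 300 295]
 [254 251 259 252 251 257 257 254 252 256 259 255 259 292]
 [266 265 265 262 265 266 268 263 264 263 266 264 264 265]
 [274 272 269 273 273 272 269 275 272 271 272 277 276 297]
 [279 282 282 284 284 278 282 277 282 287 281 280 286 305]
 [289 292 293 292 289 295 290 293 29
[... 1062 characters left out ...]
   3   2  -3   5  55  49]
 [  0  -4   5  -2  -4   3   2  -1  -3   1   4   0   4  37]
 [  3   2   2  -2   2   3   4  -1   0  -1   1   0   0   1]
 [  2   0  -3   0   1   0  -4   2  -1  -2  -1   4   3  25]
 [ -2   2   1   3   3  -3   1  -5   1   6  -1  -2   4  24]
 [  0   3   3   3  -1   5   0   3   0  -1   1  -4   5   6]
 [ -6  -5   2   1  -2   3  -5 154 154 155 155 151  -3  -2]
 [150 143 147 146 149 147 153 151 155 151 151 158 148 151]
 [  2  -1   1   3   1  -1 147 145 147 150 148 146 146 148]
 [  1   1   1   1   3  -4   1   2  -3   1 137 139 139 144]]
[-7.18305319e-01  2.88621206e-01  1.41986148e+00 -2.12837234e-04
  1.43346040e+00 -6.18869322e-01] [ 444.39477626 -339.90504799  234.08585492]
```

View pics/fing.png

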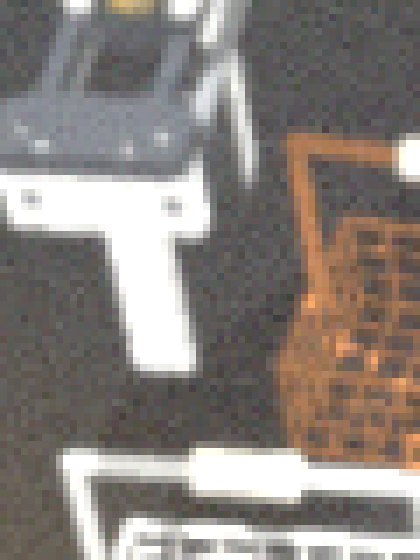

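The camera puts the +x fingertip about 45 mm higher than the state implies, at z ≈ 263 against 217. I'll go down part way and measure again before trusting either.

{"op": "drive_tool", "data": {"steps": [{"delta_pos": [0, 0, -25], "yaw": 0, "hand": 94}, {"delta_pos": [0, 0, -25], "yaw": 0, "hand": 94}, {"delta_pos": [0, 0, 0], "yaw": 0, "hand": 94}, {"delta_pos": [0, 0, 0], "yaw": 0, "hand": 94}]}}

```text
clock: 2.03
eef_pos: [444.1, -339.9, 184.1]
eef_rot: [-3.14, -0.001, 1.471]
wrist_force: [0.0, -0.6, 0.4]
finger_gap: 93.8
```

```bash
python3 - <<'E'
from h import *
s=grab('scene');P=cloud(s)
print(manip.read_state()['eef_pos'])
print('x');print(P[206:254:2,203:240:3,0].round().astype(int));print('z');print(P[206:254:2,203:240:3,2].round().astype(int))
c=s['frame'][170:270,190:270,::-1];cv2.imwrite('pics/fing2.png',cv2.resize(c,None,fx=6,fy=6,interpolation=2))
E
```

```text
[ 444.72106519 -340.17033096  185.35643742]
x
[[529 529 530 533 534 529 513 395 398 173 169 172 212]
 [533 537 532 535 536 533 518 397 398 182 180 252 182]
 [532 531 530 538 536 533 523 189 190 191 196 254 214]
 [523 521 526 531 533 533 528 197 200 201 207 252 222]
 [524 522 524 522 524 525 527 211 207 207 269 215 222]
 [523 523 526 528 524 528 528 220 218 221 275 217 225]
 [221 229 506 504 507 230 229 228 224 233 231 251 228]
 [239 239 504 501 504 240 236 239 235 291 276 258 233]
 [244 243 501 504 503 249 243 245 245 303 299 251 247]
 [252 255 255 505 502 496 256 256 253 299 274 257 303]
 [260 261 270 499 504 498 265 266 263 298 300 307 266]
 [270 272 272 504 506 501 267 278 273 279 286 306 273]
 [285 282 284 502 500 501 279 285 283 279 288 298 281]
 [290 292 288 502 506 505 286 288 287 288 287 289 290]
 [295 299 295 500 502 506 443 446 443 298 302 301 306]
 [440 444 441 444 450 448 452 451 450 450 309 311 304]
 [315 313 316 315 315 450 451 452 454 452 452 451 456]
 [326 328 322 325 325 324 324 326 452 452 325 323 329]
 [437 329 329 333 332 336 327 335 333 333 335 337 332]
 [441 338
[... 889 characters left out ...]
42 244 239  -6   6   0   6  13  34  -1]
 [  5   2   3 232 231 232  -2   3   1  -3   6  16  -2]
 [  1   3  -2 225 229 228  -5  -3  -4  -3  -4  -2  -2]
 [ -3   1  -4 215 218 221 154 157 153  -2   2   1   6]
 [144 148 145 147 153 151 156 154 153 153   1   2  -4]
 [  0  -3   0  -1  -1 145 147 147 150 147 147 146 151]
 [  3   4  -2   1   1   0  -1   1 139 139   0  -2   3]
 [116  -3  -3   0   0   4  -7   2  -1   0   2   4  -2]
 [111  -3  56  -4  -1   3   0  -2   1   1  -2   4   0]
 [104   1  46  -1  49  -3  55  55  52  61  53  56  54]
 [ 91   3  43  40  43  -1  44  -1  48   1  49  -1  45]
 [ 89  52  34  -1  32   0  30   0  39  -2  33  38  39]
 [ 74  54  -5  21  25  19  -3   2  -2  -3  -6  -3   2]]
```

View pics/fing2.png

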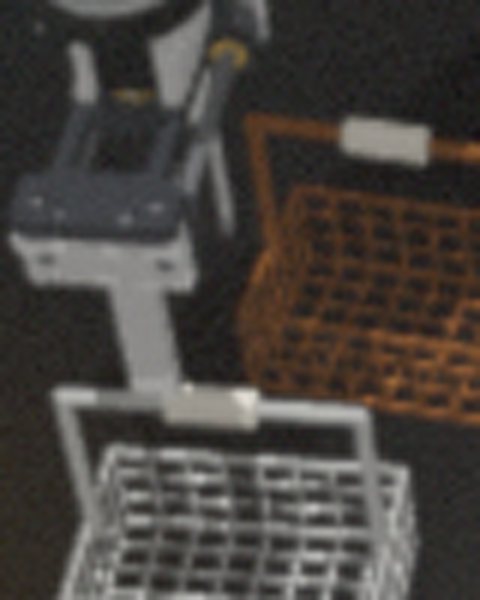

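Consistent again: with the TCP reported at 185, the visible tips are at z ≈ 210 for the front finger and 207 for the rear. So the gripper stands about 43 mm higher than reported, while x and y agree. Going down further is safe under either reading, so I'll continue and look.

{"op": "drive_tool", "data": {"steps": [{"delta_pos": [0, 0, -20], "yaw": 0, "hand": 94}, {"delta_pos": [0, 0, -20], "yaw": 0, "hand": 94}, {"delta_pos": [0, 0, -10], "yaw": 0, "hand": 94}, {"delta_pos": [0, 0, 0], "yaw": 0, "hand": 94}, {"delta_pos": [0, 0, 0], "yaw": 0, "hand": 94}]}}

```text
clock: 2.5
eef_pos: [445.2, -339.9, 135.5]
eef_rot: [3.141, 0.001, 1.472]
wrist_force: [-0.7, 0.0, -0.0]
finger_gap: 94.0
```

```bash
python3 - <<'E'
from h import *
s=grab('scene');P=cloud(s)
st=manip.read_state();print(st['eef_pos'],st['wrist_force'])
print('x');print(P[216:262:2,203:240:3,0].round().astype(int));print('z');print(P[216:262:2,203:240:3,2].round().astype(int))
c=s['frame'][180:280,190:270,::-1];cv2.imwrite('pics/fing3.png',cv2.resize(c,None,fx=6,fy=6,interpolation=2))
E
```

```text
[ 445.45372056 -340.04375238  135.82852158] [-0.45028341 -1.1259607  -0.29726168]
x
[[ 518  517  517  517  515  516  518  496  399  391  278  214  223]
 [ 520  522  525  525  525  523  527  504  402  392  231  252  236]
 [ 523  528  529  530  529  532  534  506  400  396  275  253 1456]
 [ 529  534  535  533  537  536  537  523  242  296  301  251  250]
 [ 534  528  534  539  535  535  537  517  256  303  277  252  309]
 [ 523  523  525  533  534  532  532  527  264  299  298  305  266]
 [ 524  527  524  527  528  527  530  525  273  268  282  303  270]
 [ 525  522  525  532  527  525  527  528  288  283  286  296  288]
 [ 288  287  286  501  506  506  291  289  294  289  287  290  290]
 [ 297  298 1456  506  502  507  444  441  441  299  294  307  305]
 [ 445  449  442  452  508  502  449  450  450  451  308  305  306]
 [ 316  316  312  319  505  504  449  450  454  456  452  449  449]
 [ 322  321  324  323  503  504  500  322  453  455  325  331  324]
 [ 438  333  337  334  506  503  500  337  332  334  333  335  332]
 [ 442  344  391  341  504  505  507  342  341  344  340  342  3
[... 1415 characters left out ...]
143   -1    6   -2]
 [ 116    1    6    1  191  188  184    5   -1    0   -1    1   -2]
 [ 113    4   56    1  181  182  184    1   -1    3   -3    0    3]
 [ 107   -1   46   -2  176  174  176   56   51   53   56   56   58]
 [  97    1   40   35   40   -3   44    6   40   -3   49   -4   51]
 [  90   53   40   -2   31    2   36   -5   39    0   37   39   39]
 [  79   54    2   20   24   25    2   -4   -1   -3   -4    0   -1]
 [   0   67   26    5    4    3   -2    2    1    0    1   19   19]
 [  -2   59   23    3    7    4    6    4    0   -9    3   -4    0]
 [   0   51   16    2    3    0   -4   -2   -4    3    2    3    3]
 [  55    2   -3    1    2    7    2    0   -3    0    2   -1    2]]
```

View pics/fing3.png

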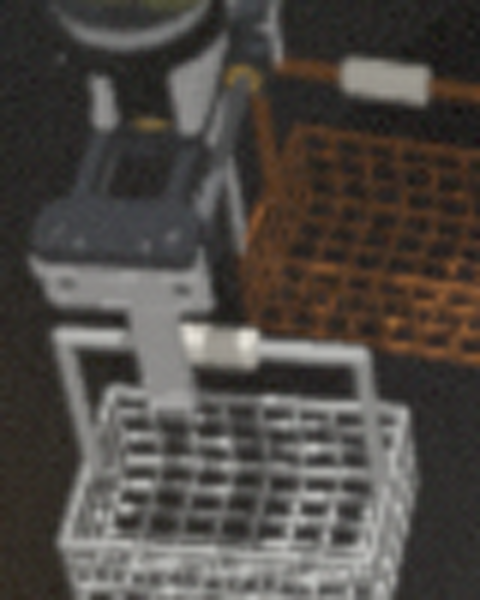

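```bash
python3 - <<'E'
from h import *
s=load('scene');P=cloud(s)
f=P[232:247,203:240].reshape(-1,3);f=f[(f[:,2]>165)&(f[:,0]>480)&(f[:,0]<515)];print('front',f.mean(0),np.percentile(f,[3,97],axis=0))
f=P[200:222,222:240].reshape(-1,3);f=f[(f[:,2]>155)&(f[:,0]>380)&(f[:,0]<415)];print('rear',f.mean(0),np.percentile(f,[3,97],axis=0))
f=P[225:245,203:250].reshape(-1,3);f=f[(f[:,2]>135)&(f[:,2]<165)];print('bar',f.mean(0))
hsv=cv2.cvtColor(s['frame'],cv2.COLOR_RGB2HSV);
E
```

```text
front [ 503.90068516 -346.62682936  199.94872459] [[ 496.318733   -357.14524224  173.39476573]
 [ 508.12939279 -338.11264441  228.44465196]]
rear [ 397.2941866  -333.19745704  191.60877047] [[ 389.4570751  -345.31455475  160.76779168]
 [ 402.57484162 -327.66862431  236.01059196]]
bar [ 449.57235509 -331.4581146   147.82823295]
```

Finger y and x agree with the state and with the grip, and only z is off (tips ≈ 167 at a reported TCP of 135.5). I want the tips at about 130, so I go down 36 more.

{"op": "drive_tool", "data": {"steps": [{"delta_pos": [1, 1, -18], "yaw": 0, "hand": 94}, {"delta_pos": [0, 0, -18], "yaw": 0, "hand": 94}, {"delta_pos": [0, 0, 0], "yaw": 0, "hand": 94}, {"delta_pos": [0, 0, 0], "yaw": 0, "hand": 94}]}}

```text
clock: 2.88
eef_pos: [446.2, -338.7, 99.2]
eef_rot: [3.141, 0.0, 1.472]
wrist_force: [-0.1, -0.4, 1.6]
finger_gap: 94.0
```

```bash
python3 - <<'E'
from h import *
s=grab('scene');P=cloud(s)
st=manip.read_state();print(st['eef_pos'],st['wrist_force'])
f=P[236:262,203:240].reshape(-1,3);f=f[(f[:,2]>100)&(f[:,0]>490)&(f[:,0]<515)];print('front',np.percentile(f,[1,50,99],axis=0))
f=P[200:245,222:240].reshape(-1,3);f=f[(f[:,2]>100)&(f[:,0]>380)&(f[:,0]<415)];print('rear',np.percentile(f,[1,50,99],axis=0))
c=s['frame'][180:280,190:270,::-1];cv2.imwrite('pics/fing4.png',cv2.resize(c,None,fx=6,fy=6,interpolation=2))
E
```

```text
[ 446.4829218  -338.97782838   99.81858834] [0.77079627 0.88668591 1.18281288]
front [[ 495.76235877 -356.46244416  127.0562354 ]
 [ 505.23922391 -345.35720383  163.35233163]
 [ 509.79470931 -336.30393184  196.99803503]]
rear [[ 385.88170041 -343.01834861  121.04047857]
 [ 399.54788189 -327.26738134  185.33032224]
 [ 410.97250163 -302.01068848  243.58894112]]
```

View pics/fing4.png

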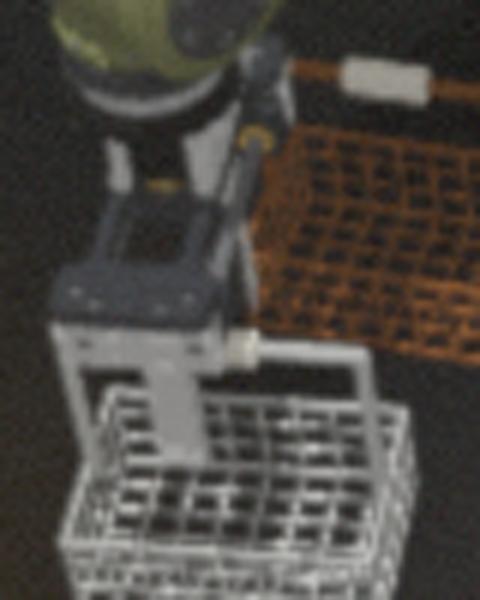

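Front tip at about z 127 (px ~(220,257)), straddling the grip. Close now.

{"op": "drive_tool", "data": {"steps": [{"delta_pos": [0, 0, 0], "yaw": 0, "hand": 4}, {"delta_pos": [0, 0, 0], "yaw": 0, "hand": 4}, {"delta_pos": [0, 0, 0], "yaw": 0, "hand": 4}, {"delta_pos": [0, 0, 0], "yaw": 0, "hand": 4}, {"delta_pos": [0, 0, 0], "yaw": 0, "hand": 4}], "squeeze": 25}}

```text
clock: 3.35
eef_pos: [446.1, -338.6, 98.6]
eef_rot: [3.141, 0.0, 1.472]
wrist_force: [-0.5, -0.2, 0.6]
finger_gap: 63.8
```

{"op": "drive_tool", "data": {"steps": [{"delta_pos": [0, 0, 0], "yaw": 0, "hand": 4}, {"delta_pos": [0, 0, 0], "yaw": 0, "hand": 4}, {"delta_pos": [0, 0, 0], "yaw": 0, "hand": 4}, {"delta_pos": [0, 0, 0], "yaw": 0, "hand": 4}, {"delta_pos": [0, 0, 0], "yaw": 0, "hand": 4}]}}

```text
clock: 3.77
eef_pos: [446.0, -338.5, 98.2]
eef_rot: [-3.142, -0.0, 1.472]
wrist_force: [0.2, 0.8, -0.4]
finger_gap: 30.6
```

{"op": "drive_tool", "data": {"steps": [{"delta_pos": [0, 0, 0], "yaw": 0, "hand": 4}, {"delta_pos": [0, 0, 0], "yaw": 0, "hand": 4}, {"delta_pos": [0, 0, 0], "yaw": 0, "hand": 4}, {"delta_pos": [0, 0, 0], "yaw": 0, "hand": 4}, {"delta_pos": [0, 0, 0], "yaw": 0, "hand": 4}]}}

```text
clock: 4.18
eef_pos: [445.9, -338.5, 98.2]
eef_rot: [-3.141, -0.0, 1.472]
wrist_force: [-0.0, 0.0, -0.2]
finger_gap: 11.9
```

{"op": "drive_tool", "data": {"steps": [{"delta_pos": [0, 0, 10], "yaw": 0, "hand": 4}, {"delta_pos": [0, 0, 20], "yaw": 0, "hand": 4}, {"delta_pos": [0, 0, 0], "yaw": 0, "hand": 4}, {"delta_pos": [0, 0, 0], "yaw": 0, "hand": 4}]}}

```text
clock: 4.52
eef_pos: [446.3, -338.8, 129.0]
eef_rot: [3.14, 0.001, 1.472]
wrist_force: [-0.2, -1.0, -3.0]
finger_gap: 11.7
```

```bash
python3 - <<'E'
from h import *
s=grab('scene');P=cloud(s)
st=manip.read_state();print(st['eef_pos'],st['wrist_force'],st['finger_gap'])
c=s['frame'][170:290,180:280,::-1];cv2.imwrite('pics/lift.png',cv2.resize(c,None,fx=5,fy=5,interpolation=2))
E
```

```text
[ 445.94172847 -338.46720935  128.04288651] [ 0.07949486  0.55678392 -3.16262564] 11.809361732530888
```

View pics/lift.png

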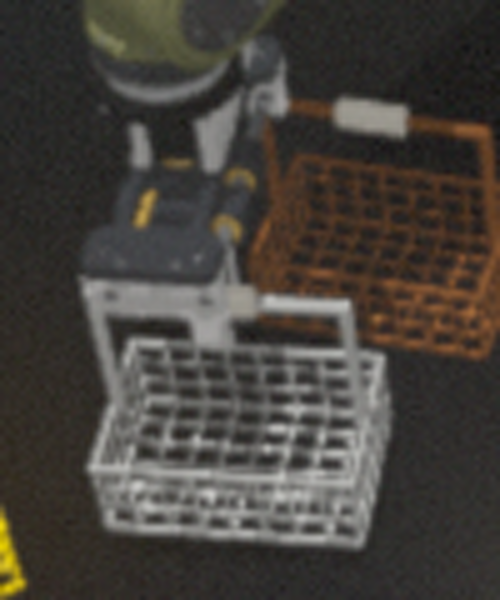

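Gap 11.9 mm (the grip is 12), weight felt, and the basket is off the bench and level. Bar height is now reported TCP + 46.5. Next: lift to bar ≈ 252, turn +0.1 and carry to in front of the tips.

{"op": "drive_tool", "data": {"steps": [{"delta_pos": [0, 0, 20], "yaw": 0, "hand": 4}, {"delta_pos": [0, 0, 20], "yaw": 0, "hand": 4}, {"delta_pos": [0, 0, 20], "yaw": 0, "hand": 4}, {"delta_pos": [0, 0, 17], "yaw": 0, "hand": 4}, {"delta_pos": [0, 10, 0], "yaw": 0, "hand": 4}]}}

```text
clock: 4.98
eef_pos: [446.5, -329.8, 207.3]
eef_rot: [3.139, 0.002, 1.471]
wrist_force: [-0.0, 0.1, -2.2]
finger_gap: 11.7
```

{"op": "drive_tool", "data": {"steps": [{"delta_pos": [6, 20, 0], "yaw": 0.02, "hand": 4}, {"delta_pos": [6, 25, 0], "yaw": 0.02, "hand": 4}, {"delta_pos": [6, 25, 0], "yaw": 0.02, "hand": 4}, {"delta_pos": [6, 25, 0], "yaw": 0.02, "hand": 4}, {"delta_pos": [6, 25, 0], "yaw": 0.02, "hand": 4}]}}

```text
clock: 5.4
eef_pos: [475.5, -206.4, 203.2]
eef_rot: [-3.14, -0.001, 1.573]
wrist_force: [-0.0, -0.2, -3.0]
finger_gap: 11.7
```

{"op": "drive_tool", "data": {"steps": [{"delta_pos": [6, 25, 0], "yaw": 0, "hand": 4}, {"delta_pos": [6, 25, 0], "yaw": 0, "hand": 4}, {"delta_pos": [6, 25, 0], "yaw": 0, "hand": 4}, {"delta_pos": [6, 25, 0], "yaw": 0, "hand": 4}, {"delta_pos": [6, 20, 0], "yaw": 0, "hand": 4}]}}

```text
clock: 5.82
eef_pos: [505.3, -86.1, 203.3]
eef_rot: [-3.139, -0.001, 1.572]
wrist_force: [0.8, -0.5, -2.0]
finger_gap: 11.8
```

{"op": "drive_tool", "data": {"steps": [{"delta_pos": [8, 20, 0], "yaw": 0, "hand": 4}, {"delta_pos": [4, 10, 0], "yaw": 0, "hand": 4}, {"delta_pos": [0, 0, 0], "yaw": 0, "hand": 4}, {"delta_pos": [0, 0, 0], "yaw": 0, "hand": 4}]}}

```text
clock: 6.15
eef_pos: [517.5, -58.5, 204.2]
eef_rot: [-3.14, -0.0, 1.573]
wrist_force: [0.5, -0.7, -3.5]
finger_gap: 11.9
```

```bash
python3 - <<'E'
from h import *
s=grab('scene');t=grab('top')
st=manip.read_state();print(st['eef_pos'],st['eef_rot'],st['wrist_force'],st['finger_gap'])
c=s['frame'][190:350,260:400,::-1];d=t['frame'][130:290,270:370,::-1]
cv2.imwrite('pics/pre.png',np.hstack([cv2.resize(x,None,fx=3.3,fy=3.3,interpolation=2) for x in(c,d)]))
P=cloud(s);
E
```

```text
[517.55230653 -59.33345963 204.75122125] [-3.14091000e+00  7.88613466e-05  1.57105504e+00] [-0.53253267 -0.56258876 -2.67138471] 12.127744708472548
```

View pics/pre.png

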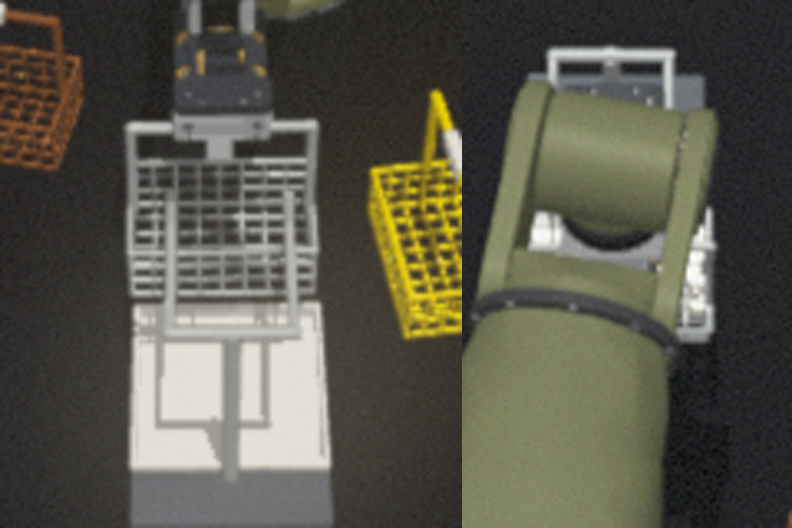

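The scene view shows the bar level from (299,228) to (356,228), in front of (robot-side) and above the tips at (311,248) and (347,248). Measuring bar against tips in this same camera:

```bash
python3 - <<'E'
from h import *
s=load('scene');P=cloud(s)
q=P[222:236,295:360].reshape(-1,3);q=q[(q[:,2]>235)&(q[:,2]<262)&(q[:,0]<535)&(q[:,0]>505)]
print('bar',len(q),q.mean(0).round(1),np.percentile(q,[2,50,98],axis=0).round(1),np.polyfit(q[:,1],q[:,0],1),np.polyfit(q[:,1],q[:,2],1))
q=P[238:290,300:362].reshape(-1,3);q=q[(q[:,2]>218)&(q[:,0]>555)&(q[:,0]<580)]
for m in(q[:,1]>-53,q[:,1]<-53): print('tip',q[m].mean(0).round(1),np.percentile(q[m],[2,98],axis=0).round(1))
a=onz(s,298.8-.0,228,250);b=onz(s,355.8,228,250);print(a,b,(a+b)/2)
E
```

```text
bar 135 [520.7 -53.5 250.6] [[ 513.4 -132.8  236.8]
 [ 520.1  -21.9  252.6]
 [ 534.5   13.4  257.6]] [-7.44083763e-03  5.20322540e+02] [-1.30383631e-02  2.49948026e+02]
tip [569.8 -10.6 224.3] [[564.3 -13.2 218.8]
 [575.4  -7.8 229.6]]
tip [ 569.6 -100.1  224.4] [[ 564.7 -103.   218.4]
 [ 575.   -97.8  230.9]]
[ 515.64727577 -130.7614968   250.        ] [518.2745617   13.23120941 250.        ] [516.96091874 -58.7651437  250.        ]
```

Bar centre (518,-59,251), tips (567,-55.4,230): shift +77 in x and +4 in y to the seat, with 17 mm over the tips.

{"op": "drive_tool", "data": {"steps": [{"delta_pos": [0, 4, 0], "yaw": 0, "hand": 4}, {"delta_pos": [10, 0, 0], "yaw": 0, "hand": 4}, {"delta_pos": [15, 0, 0], "yaw": 0, "hand": 4}, {"delta_pos": [15, 0, 0], "yaw": 0, "hand": 4}, {"delta_pos": [15, 0, 0], "yaw": 0, "hand": 4}]}}

```text
clock: 6.67
eef_pos: [573.4, -55.1, 205.3]
eef_rot: [3.141, 0.0, 1.571]
wrist_force: [-1.5, 0.9, -2.2]
finger_gap: 11.8
```

{"op": "drive_tool", "data": {"steps": [{"delta_pos": [12, 0, 0], "yaw": 0, "hand": 4}, {"delta_pos": [10, 0, 0], "yaw": 0, "hand": 4}, {"delta_pos": [0, 0, 0], "yaw": 0, "hand": 4}, {"delta_pos": [0, 0, 0], "yaw": 0, "hand": 4}]}}

```text
clock: 7.0
eef_pos: [594.7, -54.9, 204.8]
eef_rot: [-3.141, -0.0, 1.571]
wrist_force: [-0.5, 1.1, -3.0]
finger_gap: 12.3
```

```bash
python3 - <<'E'
from h import *
s=grab('scene');P=cloud(s)
st=manip.read_state();print(st['eef_pos'],st['wrist_force'],st['finger_gap'])
c=s['frame'][190:350,260:400,::-1]
cv2.imwrite('pics/over.png',cv2.resize(c,None,fx=4,fy=3.7,interpolation=2))
q=P[235:265,295:370].reshape(-1,3);q=q[(q[:,2]>238)&(q[:,2]<262)&(q[:,0]<615)&(q[:,0]>575)]
print('bar',len(q),q.mean(0).round(1),np.percentile(q,[2,50,98],axis=0).round(1))
E
```

```text
[594.45354865 -54.83047943 205.03356501] [-0.28244759 -0.21094088 -2.23768115] 11.793634926920534
bar 140 [599.3 -56.5 250.5] [[ 592.2 -129.1  239.3]
 [ 597.2  -59.   252. ]
 [ 613.7   16.6  257.8]]
```

View pics/over.png

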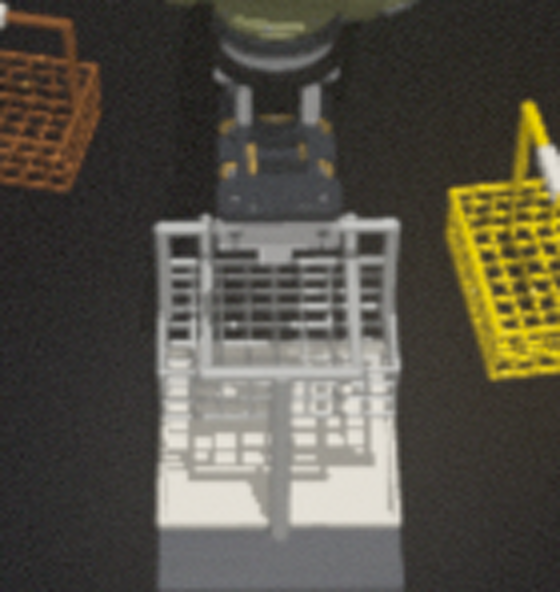

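The bar is over the prongs, beyond the tips, with the rim below the prongs and the legs outside them. Lowering: contact is expected at a reported TCP z ≈ 166–167.

{"op": "drive_tool", "data": {"steps": [{"delta_pos": [0, 0, -10], "yaw": 0, "hand": 4}, {"delta_pos": [0, 0, -10], "yaw": 0, "hand": 4}, {"delta_pos": [0, 0, -8], "yaw": 0, "hand": 4}, {"delta_pos": [0, 0, -4], "yaw": 0, "hand": 4}, {"delta_pos": [0, 0, 0], "yaw": 0, "hand": 4}]}}

```text
clock: 7.47
eef_pos: [594.3, -54.4, 171.7]
eef_rot: [-3.139, -0.0, 1.572]
wrist_force: [-0.8, -0.3, -2.5]
finger_gap: 11.7
```

{"op": "drive_tool", "data": {"steps": [{"delta_pos": [0, 0, -2], "yaw": 0, "hand": 4}, {"delta_pos": [0, 0, -2], "yaw": 0, "hand": 4}, {"delta_pos": [0, 0, 0], "yaw": 0, "hand": 4}]}}

```text
clock: 7.72
eef_pos: [595.0, -54.5, 169.1]
eef_rot: [3.142, 0.0, 1.572]
wrist_force: [-0.2, 0.8, -2.2]
finger_gap: 11.6
```

{"op": "drive_tool", "data": {"steps": [{"delta_pos": [0, 0, -1], "yaw": 0, "hand": 4}, {"delta_pos": [0, 0, 0], "yaw": 0, "hand": 4}]}}

```text
clock: 7.88
eef_pos: [595.0, -54.5, 168.3]
eef_rot: [3.141, -0.0, 1.572]
wrist_force: [0.1, -0.9, -3.4]
finger_gap: 11.6
```

{"op": "drive_tool", "data": {"steps": [{"delta_pos": [0, 0, -1], "yaw": 0, "hand": 4}, {"delta_pos": [0, 0, 0], "yaw": 0, "hand": 4}]}}

```text
clock: 8.05
eef_pos: [595.0, -54.5, 167.2]
eef_rot: [-3.142, 0.0, 1.572]
wrist_force: [0.6, 0.5, -2.5]
finger_gap: 12.4
```

{"op": "drive_tool", "data": {"steps": [{"delta_pos": [0, 0, -1], "yaw": 0, "hand": 4}, {"delta_pos": [0, 0, 0], "yaw": 0, "hand": 4}]}}

```text
clock: 8.22
eef_pos: [595.0, -54.5, 166.1]
eef_rot: [-3.142, 0.0, 1.572]
wrist_force: [0.0, -0.0, -3.0]
finger_gap: 11.8
```

{"op": "drive_tool", "data": {"steps": [{"delta_pos": [0, 0, -1], "yaw": 0, "hand": 4}, {"delta_pos": [0, 0, 0], "yaw": 0, "hand": 4}]}}

```text
clock: 8.38
eef_pos: [595.1, -54.5, 165.8]
eef_rot: [3.141, 0.0, 1.572]
wrist_force: [-1.5, 0.9, 2.3]
finger_gap: 11.9
```

{"op": "drive_tool", "data": {"steps": [{"delta_pos": [0, 0, -1], "yaw": 0, "hand": 4}, {"delta_pos": [0, 0, 0], "yaw": 0, "hand": 4}]}}

```text
clock: 8.55
eef_pos: [595.2, -54.5, 165.5]
eef_rot: [3.14, 0.0, 1.572]
wrist_force: [-5.4, -0.4, 9.0]
finger_gap: 12.1
```

```bash
python3 - <<'E'
from h import *
s=grab('scene');P=cloud(s)
st=manip.read_state();print(st['eef_pos'],st['wrist_force'],st['finger_gap'])
c=s['frame'][200:320,270:390,::-1]
cv2.imwrite('pics/low.png',cv2.resize(c,None,fx=5,fy=5,interpolation=2))
q=P[235:280,295:370].reshape(-1,3);q=q[(q[:,2]>195)&(q[:,2]<225)&(q[:,0]<610)&(q[:,0]>580)&(abs(abs(q[:,1]+55)-60)<8)]
print('bar',len(q),q.mean(0).round(1),np.percentile(q,[2,50,98],axis=0).round(1))
E
```

```text
[595.18836807 -54.56475312 165.5498726 ] [-4.67807042  0.73384345  9.47306114] 12.083303616153383
bar 52 [597.4 -61.9 213.8] [[ 591.8 -122.9  199.6]
 [ 597.8 -108.1  214.3]
 [ 602.8   11.4  219.5]]
```

View pics/low.png

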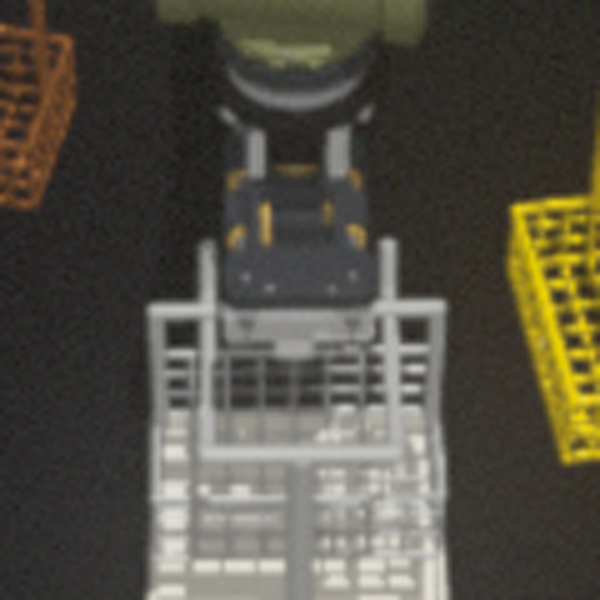

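Contact is at TCP 166, right where expected (bar measured z 214). The picture shows the bar across both prongs at (313,262)–(347,262), behind the tips at (311,249) and (347,249). Ease 1 mm and let go.

{"op": "drive_tool", "data": {"steps": [{"delta_pos": [0, 0, 1], "yaw": 0, "hand": 4}, {"delta_pos": [0, 0, 0], "yaw": 0, "hand": 4}, {"delta_pos": [0, 0, 0], "yaw": 0, "hand": 18}, {"delta_pos": [0, 0, 0], "yaw": 0, "hand": 26}, {"delta_pos": [0, 0, 0], "yaw": 0, "hand": 36}]}}

```text
clock: 9.02
eef_pos: [595.0, -54.5, 165.0]
eef_rot: [-3.141, -0.0, 1.572]
wrist_force: [-0.5, 0.2, -0.9]
finger_gap: 27.9
```

{"op": "drive_tool", "data": {"steps": [{"delta_pos": [0, 0, 0], "yaw": 0, "hand": 44}, {"delta_pos": [0, 0, 0], "yaw": 0, "hand": 44}, {"delta_pos": [0, 0, 0], "yaw": 0, "hand": 44}, {"delta_pos": [0, 0, 0], "yaw": 0, "hand": 44}]}}

```text
clock: 9.35
eef_pos: [595.0, -54.5, 165.2]
eef_rot: [-3.142, -0.0, 1.572]
wrist_force: [-0.4, -0.7, 0.5]
finger_gap: 44.1
```

```bash
python3 - <<'E'
from h import *
s=grab('scene')
st=manip.read_state();print(st['eef_pos'],st['wrist_force'],st['finger_gap'])
c=s['frame'][200:320,270:390,::-1]
cv2.imwrite('pics/rel.png',cv2.resize(c,None,fx=5,fy=5,interpolation=2))
E
```

```text
[594.99009569 -54.51363297 165.20728868] [ 0.11497112  0.93525434 -0.65630542] 43.923053374249484
```

View pics/rel.png

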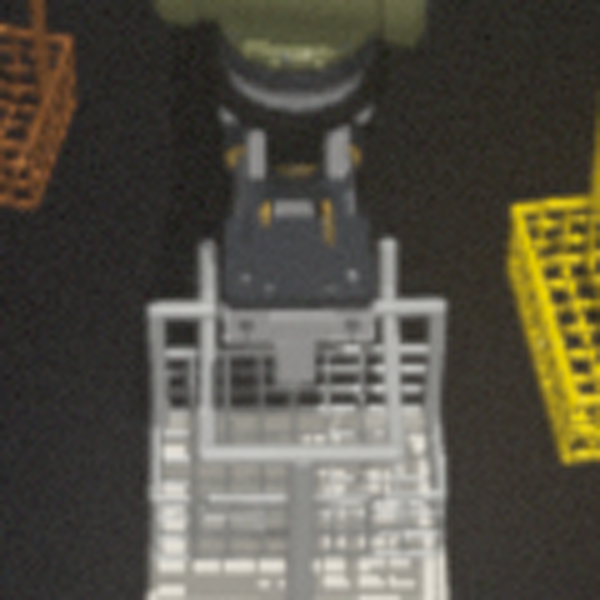

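Released; the bar has not moved and the force is back to zero. Retreat straight up, then back out of both views.

{"op": "drive_tool", "data": {"steps": [{"delta_pos": [0, 0, 8], "yaw": 0, "hand": 44}, {"delta_pos": [0, 0, 12], "yaw": 0, "hand": 44}, {"delta_pos": [0, 0, 20], "yaw": 0, "hand": 44}, {"delta_pos": [0, 0, 20], "yaw": 0, "hand": 44}, {"delta_pos": [0, 0, 20], "yaw": 0, "hand": 44}]}}

```text
clock: 9.82
eef_pos: [595.0, -54.5, 247.6]
eef_rot: [3.14, 0.0, 1.572]
wrist_force: [0.3, -0.1, -0.2]
finger_gap: 43.9
```

{"op": "drive_tool", "data": {"steps": [{"delta_pos": [-25, 0, 10], "yaw": 0, "hand": 44}, {"delta_pos": [-30, 0, 0], "yaw": 0, "hand": 44}, {"delta_pos": [-30, -10, 0], "yaw": 0, "hand": 44}, {"delta_pos": [-30, -20, 0], "yaw": 0, "hand": 44}, {"delta_pos": [-30, -30, 0], "yaw": 0, "hand": 44}]}}

```text
clock: 10.23
eef_pos: [449.3, -113.3, 256.7]
eef_rot: [3.14, 0.0, 1.574]
wrist_force: [0.8, -1.6, 0.7]
finger_gap: 43.7
```

{"op": "drive_tool", "data": {"steps": [{"delta_pos": [-20, -30, 0], "yaw": 0, "hand": 44}, {"delta_pos": [-10, -35, 0], "yaw": 0, "hand": 44}, {"delta_pos": [-10, -35, 0], "yaw": 0, "hand": 44}, {"delta_pos": [0, -20, 0], "yaw": 0, "hand": 44}, {"delta_pos": [0, 0, 0], "yaw": 0, "hand": 44}]}}

```text
clock: 10.65
eef_pos: [409.9, -237.1, 256.5]
eef_rot: [3.141, 0.001, 1.568]
wrist_force: [-0.4, -0.1, -0.0]
finger_gap: 43.7
```

```bash
python3 - <<'E'
from h import *
s=grab('scene');t=grab('top');P=cloud(s)
st=manip.read_state();print(st['clock'],st['eef_pos'],st['wrist_force'])
c=s['frame'][200:360,250:410,::-1];d=t['frame'][130:290,230:390,::-1]
cv2.imwrite('pics/fin.png',np.hstack([cv2.resize(x,None,fx=2.5,fy=3.5,interpolation=2) for x in(c,d)]))
cv2.imwrite('pics/finfull.png',s['frame'][:,:,::-1])
q=P[235:280,295:370].reshape(-1,3);q=q[(q[:,2]>195)&(q[:,2]<225)&(q[:,0]<610)&(q[:,0]>580)&(abs(q[:,1]+55)<80)]
for n,m in(('+y',q[:,1]>0),('-y',q[:,1]<-110),('mid',abs(q[:,1]+55)<35)): print(n,m.sum(),np.median(q[m],0).round(1))
E
```

```text
10.75 [ 410.47767607 -234.30716307  256.12321261] [-0.03149209  0.02852069  1.24076203]
+y 32 [598.5  11.  213.8]
-y 42 [ 598.  -123.   211.7]
mid 152 [598.2 -56.  216.9]
```

View pics/fin.png

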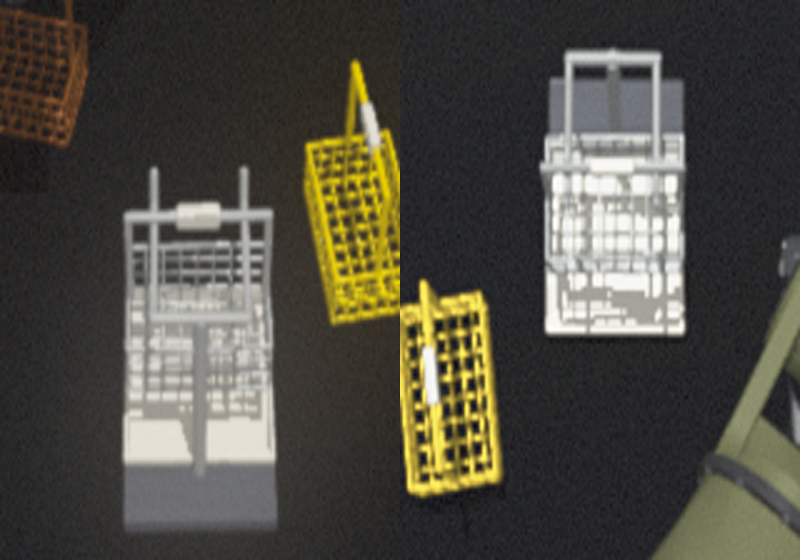

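View pics/finfull.png

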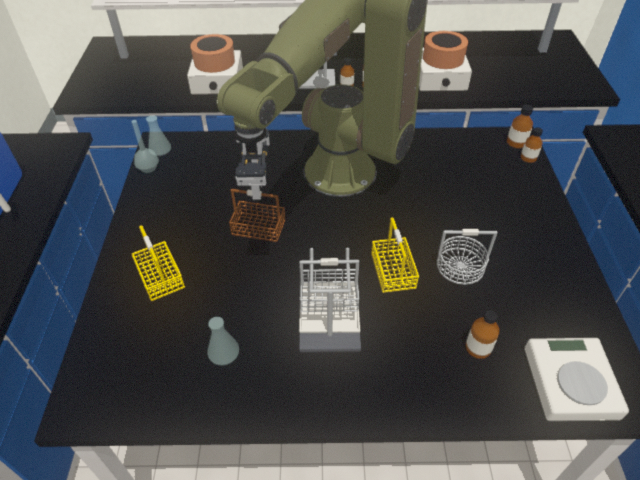

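The bar lies at z ≈ 213 on both prongs behind the tips (scene (330,262)), and the round, brown and yellow baskets are where they were. I'll wait briefly to see whether it swings.

{"op": "drive_tool", "data": {"steps": [{"delta_pos": [0, 0, 0], "yaw": 0, "hand": 44}, {"delta_pos": [0, 0, 0], "yaw": 0, "hand": 44}, {"delta_pos": [0, 0, 0], "yaw": 0, "hand": 44}, {"delta_pos": [0, 0, 0], "yaw": 0, "hand": 44}, {"delta_pos": [0, 0, 0], "yaw": 0, "hand": 44}]}}

```text
clock: 11.17
eef_pos: [410.7, -233.6, 255.3]
eef_rot: [3.142, 0.0, 1.573]
wrist_force: [0.5, 0.5, 0.1]
finger_gap: 44.1
```

```bash
python3 - <<'E'
from h import *
a=load('top')['frame'].astype(int);b0=load('scene')['frame'].astype(int)
t=grab('top');s=grab('scene')
print(abs(t['frame'].astype(int)-a)[140:240,280:350].mean(),abs(s['frame'].astype(int)-b0)[245:345,290:370].mean(),'ref',abs(t['frame'].astype(int)-a)[240:300,280:350].mean())
P=cloud(t);q=P[150:240,285:350].reshape(-1,3);q=q[(q[:,2]>112)&(q[:,2]<130)];print('rim',len(q),np.polyfit(q[:,0],q[:,2],1),q.min(0),q.max(0),np.median(q,0))
for lo,hi in((530,560),(620,655)):
    m=(q[:,0]>lo)&(q[:,0]<hi);print(m.sum(),np.median(q[m],0).round(1))
E
```

```text
2.480047619047619 1.9029166666666666 ref 4.1682539682539685
rim 289 [-3.46516992e-03  1.24229312e+02] [ 541.66639044 -125.41745375  112.1453375 ] [672.24982876  23.0226738  129.87841492] [581.79754098 -51.15729344 122.32020948]
119 [544.9 -51.3 122.2]
119 [638.2 -54.  122.3]
```

The frames match to within noise, and the rim is level: z 122.2 at the front and 122.3 at the back. Handing in.

```bash
python3 -c "
from cell import manip
print(manip.sign_off(), manip.read_state()['clock'])"
```

```text
the job is handed in; nothing more can be done
the job is handed in; nothing more can be done
```

The grey rectangular basket is hanging by its handle on the drain stand's double hook, let go and at rest. I handed the job in at about 11.3 s; no verdict is reported.

**What I did:** I gripped the white handle grip at about (446, -339) and lifted the basket over the hook tips. I lowered it until it touched at the expected height, then opened the gripper and moved clear.

**Last checks:**
- **Handle bar:** it measured z ≈ 212–214 mm at both ends (213 expected), about 28 mm behind the tips.
- **Basket:** the rim is level, at 122.2 mm at the front and 122.3 mm at the back. Pictures taken about half a second apart showed no movement.
- **Surroundings:** the round, brown and yellow baskets look unmoved in the last picture. The highest wrist force I saw was about 10 N, during the touch-down.

**What disagreed:**
- **Gripper height:** the reported TCP height did not match the cameras. The fingertips appeared about 45 mm higher than the state and the stated 17 mm overhang imply. I set the grasp height from the camera. The contact height on the hook agreed with that measurement.
- **Camera offset:** the two cameras differed by about 4–6 mm in x and 4 mm in y. I lined up the final placing by comparing basket and hook within one view.

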